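# Clamp a re-glued phone screen in the bonding press

## Robot

A 7-joint arm with a two-finger parallel gripper is mounted at the origin on the work surface. World frame = base frame: x ahead of the robot, y to its left, z up, the work surface at z = 0. Lengths are in m, angles in rad, forces in N, time in s.
With the tool pointing down it reaches from about 0.35 to 0.9 m from the base axis. Payload 8.1 kg.
Tool frame: the origin (TCP) lies between the finger pads; the fingertips stand 14 mm ahead of it and the grasp point (between the pads) lies 5 mm behind it (arm.tip_reach is the distance from the TCP to the fingertips, in m); z points along the fingers, y is the line along which they close (so a half turn about z gives the same grasp; the last joint's range is limited). The gripper opens to 85 mm and grips with 20 to 120 N. Pads are 22 mm wide; open, the fingers measure 114 mm over their backs; the gripper's body (76 mm by 85 mm) begins 54 mm behind the grasp point. The pads swing forward as they close: fully open they stand 13 mm farther back than shut.
Start: joints at [1.221, 0.434, 0.025, 1.573, -0.012, 1.134, -0.075], TCP at [0.153, -0.606, 0.245] pointing down, gripper open.
Joint ranges: [-2.62, 2.62], [-0.44, 2.09], [-1.27, 1.32], [0.08, 2.57], [-1.32, 4.46], [0.12, 2], [-2.74, 2.74]. Speed limits (rad/s): [2.22, 2.22, 3.01, 3.01, 3.14, 3.14, 3.14].

## Interface

Orientations are given as a unit quaternion [x, y, z, w].
In Python, from plant import arm gives the robot as it stands.
- The arm moves only by the tool jog_arm, never from a script. Its argument "plan" is a list of rows, each a list of 7 numbers: the opening, from 0 (shut) to 1 (fully open), then the shift along the tool's x, y, z in mm, then the turn, a rotation vector about the tool's x, y, z in degrees. In form: [[hand, tx, ty, tz, rx, ry, rz], ...]. A call has 1 to 12 rows; each row is the pose to reach, as a shift and turn from the pose commanded when the call began, along the tool's axes at that moment; what a row does not reach only later rows make up. A row lasts 1/8 s, in which the tool goes at most 62.5 mm and 10.7 degrees, less where a joint would pass 70% of its speed; a pose out of reach is approached as far as the arm can. A call with a gripper value outside its range is refused whole. The fingers move at their own pace and stop on an object; "newtons" is the grip in N (left out, the last holds). Time passes only in rows, so rows that repeat a pose let the fingers close. It gives the time, the measured TCP pose, the force, the opening and the grip force at its end, in the units of the state.
- arm.get_obs(): the state, without advancing time (a new reading comes with each control period).
- arm.grab_frame(name): name is "scene" or "top"; returns the picture (400x640x3 uint8, red, green, blue); there is no depth.
- arm.calibration(name): a dict with "vertical_fov" (degrees; the focal length in pixels is half the picture's height over the tangent of half this angle, whatever the lens; pixels are square), "cx", "cy" (the principal point, pixels), "rvec" (rotation vector, rad) and "tvec" (3), from world to camera coordinates, as OpenCV has them. Camera axes: x right, y down, z forward; pixel columns grow to the right and rows downward; lengths in m; the calibration is good to about 2 mm. A picture is of the moment at which its call begins. calibration takes no time and is no camera call.
- arm.job_done(): hands the job in; it is judged then, once.
The state is a dict: "t": time; "joint_positions": joint angles; "joint_velocities": joint speeds; "joint_efforts": joint torques, N m; "tool_pos": TCP position; "ee_rot": TCP orientation; "ft_force": force on the tool from outside, world axes, zero at the start; "ft_torque": the same for the moment, N m; "finger_gap": finger opening in m; "grip_force": force on a finger pad.
Only numpy, scipy, OpenCV 4.12 (cv2) and the standard library are available. Lean on these libraries where they do the work, as an engineer would, in place of code of your own. Each camera call takes 0.05 s, during which the arm holds its last target. There are 200 camera calls.

## Task

Push the white caddy with the freshly glued phone along the channel of the bonding press, over the small orange ridge, until it has dropped fully home behind it under the bridge. Then wind the crank clockwise (seen from above) until the rubber foot just touches the phone, and give it half a turn more; never much beyond that, or the glass cracks. Let go of everything, leaving the other things on the desk where they are.

Things in the scene. Friction and masses are not known exactly. Their poses are not given: they have to be found in the camera images.
- jig: Fixed aluminium bed of the press, 176 (its x) x 412 mm (its y, -66 to +346), floor 12 mm above the desk. Origin on the desk under the crank's axis, z up. A channel 95 mm wide runs along y, centred on x = 0, between grey rails 26 mm high. Open entry at +y; the caddy is pushed towards -y. When home, the caddy's origin is at y = 38 to 43 mm in this frame.
- channel_stop (a point): Middle of the face of the grey end stop (26 mm high) at the channel's -y end, on the floor: jig x = 0, y = -42 mm. Home, the caddy's front end is within 5 mm of it.
- ridge (a point): Middle of the top of the orange rounded ridge across the channel: jig y = 130 mm, 2 mm higher than the floor, 13 mm wide (y = 123 to 137). The caddy must pass wholly over it (a push of about 5 N) and drop flat behind it.
- caddy: Loose white caddy, 90 mm wide (its x), 160 long (its y), 30 high, holding a phone, black glass up; glass 34 mm above the underside. 0.3 to 0.6 kg. Origin: centre of the underside; axes within 2 degrees of the jig's. Starts on the channel floor wholly on the entry side of the ridge. Push on its flat upright end face at +y, 80 mm from the origin.
- crank_axis (a point): On the crank's vertical axis at mid-height of its peg, fixed to the bridge: a grey beam 176 x 36 mm on two 16 mm posts 74 mm either side of the axis along the jig's x. The bridge's height varies by up to 8 mm between starts; when lowest this point is 164 mm, the beam's underside 108 and its top 126 mm above the desk.
- crank_peg (a point): Mid-height of the crank's upright orange peg: 16 mm thick, 40 mm tall (20 above and below this point), 55 mm from the axis. Its dark arm (16 mm wide, 8 thick, top at the peg's foot) and hub (radius 16) go round at constant height. The steel spindle (radius 6) on the axis reaches up to this level at most. Can be pushed round from behind with closed fingers.
- crank (a joint): Crank angle, rad, 0 to 15.5, growing clockwise seen from above (tightening). At q the peg's direction from the axis in the jig's frame is (cos q, -sin q). One turn lowers spindle and foot by 16 mm. Stiff (0.12 Nm, 2 to 4 N at the peg); stays where it is left. The angle at which the foot touches differs from start to start.
- foot_face (a point): Centre of the underside of the black rubber pressure foot (disc 44 mm in diameter, 10 mm thick) that hangs on the crank's axis below the bridge. It goes down 16 mm per turn until it touches the glass, then stops.
- foot (a joint): How far the foot has been pushed up into the spindle against its spring (3 N/mm), in m, 0 to 0.020. 0 while the foot hangs free; after touching it grows by 0.016 per turn of the crank, so half a turn past touch is about 0.008 (up to 0.0005 less, as the rubber gives).
- mouse: White computer mouse, 60 x 104 x 25 mm, origin at the centre of its underside. To be left alone.
- mug: White mug, radius 40 mm, 90 mm tall, origin at the centre of its underside. To be left alone.
- pen_cup: White square pen cup with pens, 85 x 85 mm, 145 mm tall with the pens, origin at the centre of its underside. To be left alone.
- keyboard: Flat aluminium keyboard with white keys, 280 (its x) x 115 x 11 mm, origin at the centre of its underside. To be left alone.
Not all that is in view belongs to the job. Leave any green look-alike of the caddy alone.

How it is judged:
By the outcome, as a careful person would: the job done as asked, in the order asked, and still so for the second after the job is handed in, with the robot touching nothing.
It also fails if it takes over 72 s, if anything falls off the work surface, if the arm or the gripper's body presses on something with over 40 N, if the wrist force passes 120 N, or if a joint passes its speed limit or range.

## Working session

There is one attempt and no reset: what is moved stays moved. The work goes in short steps, Python scripts to look and compute and a tool call to move; the robot and the scene stay as the last step left them, time stands still between calls to the robot, and variables do not carry over. Pictures are saved under pics/ and viewed, at most 10 in all, crops included, and the job is handed in when it is done.

Besides the shell and the picture viewer there is one more tool, called after "Request:" by a JSON object that holds its "op" and its "data". jog_arm: Moves the arm, as the interface text tells. Its arguments: {"type":"object","properties":{"plan":{"type":"array"},"newtons":{"type":"number"}},"required":["plan"]}

```bash
ls; mkdir -p pics
cat > h.py <<'E'
import numpy as np, cv2
from plant import arm
from scipy.spatial.transform import Rotation as R
def cal(n):
    c=arm.calibration(n); f=200/np.tan(np.radians(c["vertical_fov"])/2)
    K=np.array([[f,0,c["cx"]],[0,f,c["cy"]],[0,0,1.]]); return K,np.array(c["rvec"],float),np.array(c["tvec"],float),c
def proj(n,P):
    K,r,t,c=cal(n); return cv2.projectPoints(np.atleast_2d(np.array(P,float)),r,t,K,None)[0][:,0]
def ray(n,uv):
    K,r,t,c=cal(n); Rm=cv2.Rodrigues(r)[0]; d=np.c_[np.atleast_2d(uv),np.ones(len(np.atleast_2d(uv)))]@np.linalg.inv(K).T@Rm
    return -Rm.T@t,d
def plane(n,uv,z):
    o,d=ray(n,uv); return o+d*((z-o[2])/d[:,2])[:,None]
E
python3 - <<'E'
from h import *
for n in("scene","top"):
    im=arm.grab_frame(n); cv2.imwrite(f"pics/{n}0.png",im[:,:,::-1]); print(n,arm.calibration(n),ray(n,[320,200]))
o=arm.get_obs(); print(o["t"],o["tool_pos"],o["ee_rot"],o["finger_gap"],arm.tip_reach)
E
```

```text
pics
scene {'vertical_fov': 48.54218244483943, 'cx': 320.8131322998104, 'cy': 194.31168823863138, 'rvec': array([ 2.00383098,  1.41258569, -0.58950737]), 'tvec': array([-0.18036611, -0.22356625,  1.82607957])} (array([ 1.41975467, -0.29395075,  1.14672142]), array([[-0.65449689,  0.21933469, -0.72366701]]))
top {'vertical_fov': 51.65738293722724, 'cx': 319.8982056756055, 'cy': 195.59326489376016, 'rvec': array([ 2.18563128, -2.03382794,  0.21565408]), 'tvec': array([-0.00363382,  0.50509195,  1.15964724])} (array([0.2555644 , 0.01994038, 1.23862909]), array([[ 0.19461817,  0.00950369, -0.98089105]]))
0.1 [ 0.15252782 -0.60566219  0.24461843] [ 9.92399311e-01  1.23057372e-01 -1.52568123e-04 -6.84240498e-04] 0.08522005722057033 0.014
```

View pics/scene0.png

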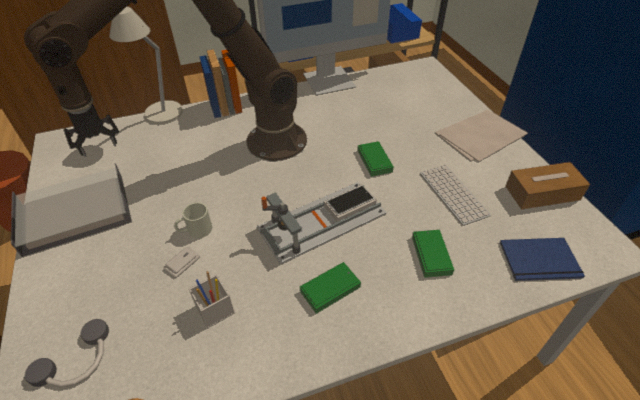

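View pics/top0.png

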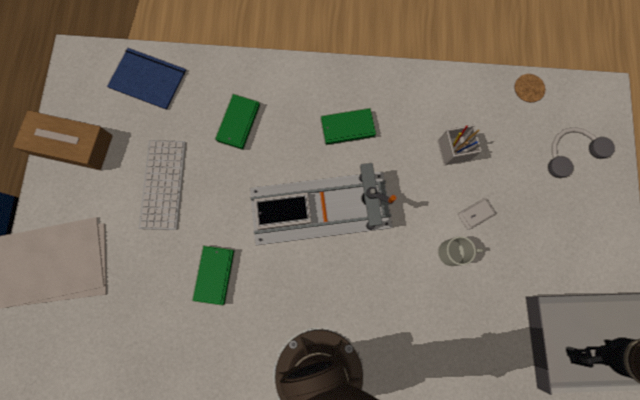

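The scene shows the press in the middle (scene: bridge about (283,215), ridge (319,218), caddy (350,200); top: bridge (372,195), ridge (324,207), caddy (283,210), orange peg (391,199)). The green boxes are at top (238,121), (349,126) and (214,275); the only white caddy with black glass in a channel is at (283,210). I'll confirm that in one enlarged crop and measure it.

Run:
```python
from h import *
ims={n:cv2.imread(f"pics/{n}0.png") for n in("scene","top")}
a=cv2.resize(ims["top"][160:250,240:410],None,fx=4.7,fy=4.7*.7,interpolation=cv2.INTER_CUBIC)
a=cv2.resize(ims["top"][160:250,240:420],(600,300),interpolation=cv2.INTER_CUBIC)
b=cv2.resize(ims["scene"][175:265,230:410],(600,300),interpolation=cv2.INTER_CUBIC)
cv2.imwrite("pics/crop0.png",np.vstack([a,b]))
for n,z in(("top",.014),("scene",.014)):
    hsv=cv2.cvtColor(ims[n],cv2.COLOR_BGR2HSV)
    for nm,m in(("orange",cv2.inRange(hsv,(3,130,90),(16,255,255))),):
        N,L,S,C=cv2.connectedComponentsWithStats(m)
        for i in range(1,N):
            if S[i,4]>6 and 240<C[i][0]<410 and 150<C[i][1]<260:
                pts=np.argwhere(L==i)[:,::-1].astype(np.float32); r=cv2.minAreaRect(pts)
                print(n,nm,S[i],C[i].round(1),"box",np.round(cv2.boxPoints(r),1).tolist(),plane(n,[C[i]],z).round(4), plane(n,[C[i]],.168).round(4))
    g=cv2.inRange(cv2.cvtColor(ims[n],cv2.COLOR_BGR2GRAY),0,45)
    N,L,S,C=cv2.connectedComponentsWithStats(g)
    for i in range(1,N):
        if S[i,4]>100 and 240<C[i][0]<410 and 150<C[i][1]<260:
            pts=np.argwhere(L==i)[:,::-1].astype(np.float32); r=cv2.minAreaRect(pts); bx=cv2.boxPoints(r)
            print(n,"dark",S[i],C[i].round(1),"glass",plane(n,[C[i]],.046).round(4),plane(n,bx,.046).round(4).tolist())
```

```text
top orange [320 192   7  30 102] [323.3 206.2] box [[319.70001220703125, 192.0], [323.0, 191.60000610351562], [326.8999938964844, 220.89999389648438], [323.6000061035156, 221.3000030517578]] [[0.4802 0.0206 0.014 ]] [[0.4519 0.0205 0.168 ]]
top orange [389 195   7   7  36] [392.1 198. ] box [[389.0, 195.0], [395.0, 195.0], [395.0, 201.0], [389.0, 201.0]] [[ 0.5205 -0.1854  0.014 ]] [[ 0.4872 -0.1596  0.168 ]]
top dark [ 258  197   49   27 1024] [281.9 209.9] glass [[0.4547 0.1407 0.046 ]] [[0.4724, 0.2158, 0.046], [0.5004, 0.0801, 0.046], [0.437, 0.0669, 0.046], [0.4095, 0.2011, 0.046]]
scene orange [262 197   5  12  45] [264.  201.9] box [[262.0, 197.0], [266.0, 197.0], [266.0, 208.0], [262.0, 208.0]] [[ 0.3365 -0.1388  0.014 ]] [[ 0.4838 -0.1599  0.168 ]]
scene orange [312 210  15  18  67] [318.7 218.7] box [[311.0, 211.60000610351562], [313.5, 209.60000610351562], [326.5, 225.8000030517578], [324.0, 227.8000030517578]] [[0.4764 0.0163 0.014 ]] [[ 0.6046 -0.0259  0.168 ]]
scene dark [330 187  42  25 474] [349.8 199.3] glass [[0.4562 0.1368 0.046 ]] [[0.4384, 0.0689, 0.046], [0.4085, 0.216, 0.046], [0.4731, 0.2093, 0.046], [0.5001, 0.0664, 0.046]]
```

View pics/crop0.png

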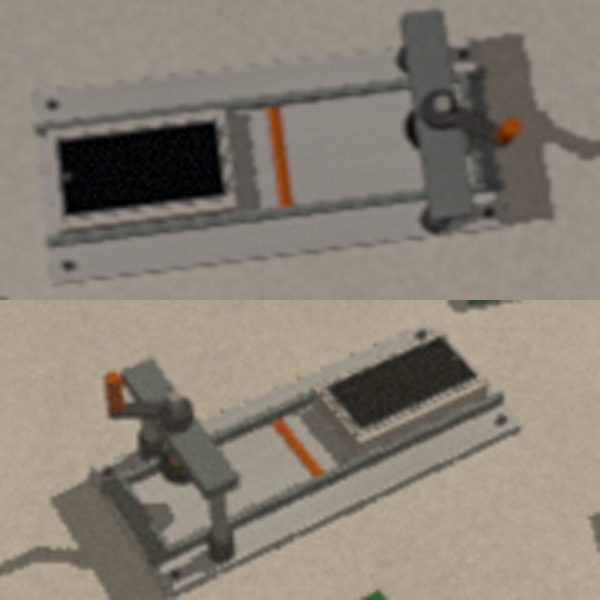

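The crop confirms it: the white-framed black phone sits in the channel on the entry side (left) of the orange ridge. The hub is at about (437,105) in the crop and the peg at (508,128).

The ridge is at about (0.478, 0.0185), jig yaw about 11.2°, and the jig origin works out near (0.503, -0.109). Peg to axis is then 54 mm against the nominal 55, so the measurement holds. I'll move to the entry side now.

Request:
{"op": "jog_arm", "data": {"plan": [[0, 51, -35, -40, 0, 0, -7], [0, 102, -69, -60, 0, 0, -14], [0, 154, -104, -60, 0, 0, -21], [0, 205, -138, -60, 0, 0, -28], [0, 256, -173, -60, 0, 0, -35], [0, 307, -207, -60, 0, 0, -42], [0, 337, -256, -60, 0, 0, -49], [0, 366, -305, -60, 0, 0, -56], [0, 396, -355, -60, 0, 0, -63], [0, 426, -404, -60, 0, 0, -70], [0, 455, -453, -60, 0, 0, -77], [0, 485, -502, -60, 0, 0, -84]], "newtons": 40}}

```text
t: 1.6
tool_pos: [0.5004, 0.0007, 0.3052]
ee_rot: [0.654, 0.757, -0.0, 0.0]
ft_force: [0.9, -1.0, 0.0]
finger_gap: 0.0
grip_force: 0.0
```

```bash
cat >> h.py <<'E'
YAW=np.radians(11.2); O=np.array([.5032,-.1090])
def jw(x,y,O=O,yaw=YAW): c,s=np.cos(yaw),np.sin(yaw); return O+np.array([c*x-s*y,s*x+c*y])
def wj(p,O=O,yaw=YAW): c,s=np.cos(yaw),np.sin(yaw); d=np.array(p)[:2]-O; return np.array([c*d[0]+s*d[1],-s*d[0]+c*d[1]])
def shift(w):  # world xyz target -> mm in current tool axes (from measured pose)
    o=arm.get_obs(); return (R.from_quat(o["ee_rot"]).inv().apply(np.array(w)-o["tool_pos"])*1000).round(1)
def yawerr():
    x=R.from_quat(arm.get_obs()["ee_rot"]).as_matrix(); return np.degrees(np.arctan2(x[1,0],x[0,0])),x[:,2].round(3)
E
python3 - <<'E'
from h import *
# rail-long outer edges: line fit check of yaw with top view
im=cv2.imread("pics/top0.png"); g=cv2.cvtColor(im,cv2.COLOR_BGR2GRAY)
ls=cv2.createLineSegmentDetector().detect(g)[0][:,0]
for a,b,c,d in ls:
    if 245<min(a,c) and max(a,c)<400 and 165<min(b,d) and max(b,d)<250 and abs(a-c)>45:
        p=plane("top",[[a,b],[c,d]],.038); v=p[0]-p[1]; v=v*np.sign(v[1]); print(np.round([a,b,c,d],1),"len",np.linalg.norm(v).round(3),"yaw",np.degrees(np.arctan2(-v[0],v[1])).round(2),wj(p.mean(0)).round(4))
o=arm.get_obs(); print(o["t"],o["tool_pos"],o["ft_force"],yawerr())
w=jw(0,.363); print(w,shift([*w,.304]),shift([*w,.038]))
E
```

```text
[305.6 218.1 259.2 224.2] len 0.137 yaw 11.63 [-0.0311  0.2567]
[258.1 201.5 303.3 195.8] len 0.135 yaw 11.58 [0.0364 0.2547]
[258.1 228.2 309.4 221.7] len 0.151 yaw 11.37 [-0.0427  0.254 ]
[365.7 220.  255.6 234. ] len 0.324 yaw 11.39 [-0.0584  0.1762]
[299.4 190.6 360.5 183.3] len 0.184 yaw 11.17 [0.0539 0.1052]
[304.4 192.3 255.5 198.3] len 0.146 yaw 11.34 [0.0468 0.2558]
[334.4 235.9 266.9 244.2] len 0.197 yaw 11.14 [-0.0927  0.21  ]
1.6 [0.50044277 0.0007085  0.30521395] [ 0.90719535 -1.01291785  0.01700056] (np.float64(98.33916352306044), array([-0., -0., -1.]))
[0.43269293 0.24708672] [253.6 -31.3   1.1] [253.7 -31.3 267.1]
```

Request:
{"op": "jog_arm", "data": {"plan": [[0, 50, -6, 0, 0, 0, -3], [0, 102, -12, 0, 0, 0, -3], [0, 153, -18, 0, 0, 0, -3], [0, 204, -25, 0, 0, 0, -3], [0, 254, -31, 40, 0, 0, -3], [0, 255, -31, 95, 0, 0, -3], [0, 255, -31, 150, 0, 0, -3], [0, 255, -31, 200, 0, 0, -3], [0, 255, -31, 240, 0, 0, -3], [0, 255, -31, 260, 0, 0, -3], [0, 255, -31, 267, 0, 0, -3], [0, 255, -31, 267, 0, 0, -3]]}}

```text
t: 3.1
tool_pos: [0.4336, 0.2472, 0.0384]
ee_rot: [0.635, 0.772, -0.0, -0.0]
ft_force: [0.4, 0.1, 1.0]
finger_gap: 0.0
grip_force: 0.0
```

Run:
```python
from h import *
o=arm.get_obs(); print(o["t"],o["tool_pos"],wj(o["tool_pos"]),o["ft_force"],yawerr())
w=jw(.001,.131); print(shift([*w,.038]))
ims=[]
for n,c in(("top",(230,160,240,90)),("scene",(260,150,160,120))):
    im=arm.grab_frame(n)[:,:,::-1]; cv2.imwrite(f"pics/{n}1.png",im); x,y,a,b=c
    ims.append(cv2.resize(im[y:y+b,x:x+a],(600,int(600*b/a)),interpolation=cv2.INTER_CUBIC))
v=np.vstack(ims)[:600]; cv2.imwrite("pics/c1.png",v)
```

```text
3.1 [0.43358469 0.2472469  0.03836604] [0.00090589 0.36298392] [0.38144189 0.09681144 1.0205502 ] (np.float64(101.14080868559306), array([-0., -0., -1.]))
[-232.     0.3    0.4]
```

View pics/c1.png

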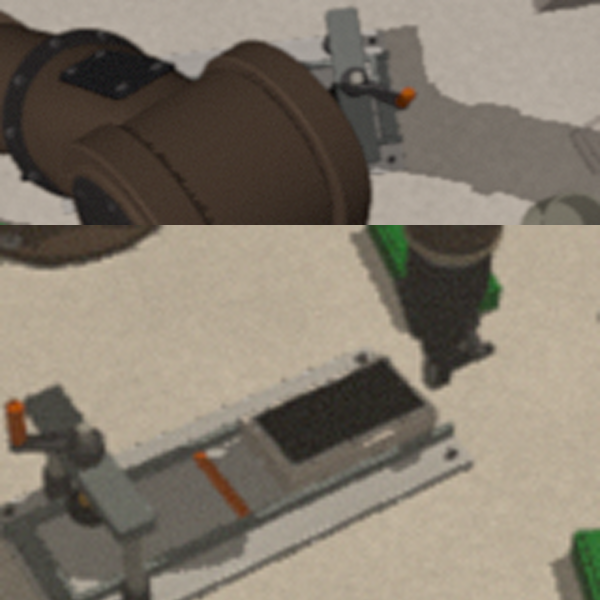

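The gripper, at (440,370) in the lower half, stands clear behind the caddy's entry end, and the channel is free. I'll push along tool -x.

Request:
{"op": "jog_arm", "data": {"plan": [[0, -10, 0, 0, 0, 0, 0], [0, -20, 0, 0, 0, 0, 0], [0, -32, 0, 0, 0, 0, 0], [0, -44, 0, 0, 0, 0, 0], [0, -56, 0, 0, 0, 0, 0], [0, -68, 0, 0, 0, 0, 0], [0, -80, 0, 0, 0, 0, 0], [0, -92, 0, 0, 0, 0, 0], [0, -104, 0, 0, 0, 0, 0], [0, -116, 0, 0, 0, 0, 0], [0, -128, 0, 0, 0, 0, 0], [0, -140, 0, 0, 0, 0, 0]]}}

```text
t: 4.7
tool_pos: [0.461, 0.1101, 0.0388]
ee_rot: [0.635, 0.773, 0.001, -0.0]
ft_force: [-1.9, 5.5, 5.9]
finger_gap: 0.0002
grip_force: 3.1
```

Request:
{"op": "jog_arm", "data": {"plan": [[0, -10, 0, 0, 0, 0, 0], [0, -20, 0, 0, 0, 0, 0], [0, -30, 0, 0, 0, 0, 0], [0, -40, 0, 0, 0, 0, 0], [0, -50, 0, 0, 0, 0, 0], [0, -58, 0, 0, 0, 0, 0], [0, -65, 0, 0, 0, 0, 0], [0, -71, 0, 0, 0, 0, 0], [0, -76, 0, 0, 0, 0, 0], [0, -80, 0, 0, 0, 0, 0], [0, -83, 0, 0, 0, 0, 0], [0, -83, 0, 0, 0, 0, 0]]}}

```text
t: 6.2
tool_pos: [0.4767, 0.0278, 0.0382]
ee_rot: [0.635, 0.772, -0.0, 0.0]
ft_force: [0.3, 0.1, -1.0]
finger_gap: 0.0
grip_force: 0.0
```

Run:
```python
from h import *
o=arm.get_obs(); print(o["t"],o["tool_pos"],wj(o["tool_pos"]),o["ft_force"],yawerr())
im=arm.grab_frame("scene")[:,:,::-1]; cv2.imwrite("pics/scene2.png",im)
cv2.imwrite("pics/c2.png",cv2.resize(im[160:270,230:390],(800,550),interpolation=cv2.INTER_CUBIC))
```

```text
6.2 [0.47668537 0.0278303  0.03824554] [0.00056748 0.13937444] [ 0.28530316  0.06400244 -0.97531793] (np.float64(101.1066899881012), array([-0.   , -0.001, -1.   ]))
```

View pics/c2.png

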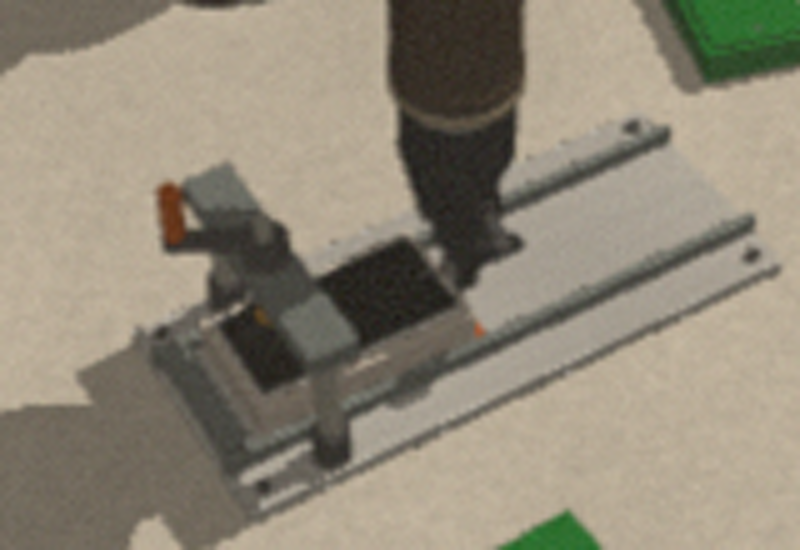

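The caddy is under the bridge with its rear end still about at the ridge (orange showing at (480,330)). There's no force yet, so I'll push slowly for the last millimetres.

Request:
{"op": "jog_arm", "data": {"plan": [[0, -2, 0, 0, 0, 0, 0], [0, -4, 0, 0, 0, 0, 0], [0, -5, 0, 0, 0, 0, 0], [0, -6, 0, 0, 0, 0, 0], [0, -6, 0, 0, 0, 0, 0]]}}

```text
t: 6.88
tool_pos: [0.4778, 0.0225, 0.0383]
ee_rot: [0.635, 0.772, -0.0, 0.0]
ft_force: [-0.1, 0.5, -1.4]
finger_gap: -0.0002
grip_force: 0.8
```

Request:
{"op": "jog_arm", "data": {"plan": [[0, -1, 0, 0, 0, 0, 0], [0, -2, 0, 0, 0, 0, 0], [0, -3, 0, 0, 0, 0, 0], [0, -3, 0, 0, 0, 0, 0]]}}

```text
t: 7.38
tool_pos: [0.4785, 0.0194, 0.0383]
ee_rot: [0.635, 0.772, -0.0, 0.0]
ft_force: [0.1, 1.4, -0.6]
finger_gap: -0.0001
grip_force: 0.7
```

Run:
```python
from h import *
o=arm.get_obs(); print(o["t"],o["tool_pos"],wj(o["tool_pos"]),o["ft_force"])
im=arm.grab_frame("scene")[:,:,::-1]; cv2.imwrite("pics/scene3.png",im)
cv2.imwrite("pics/c3.png",cv2.resize(im[180:270,240:360],(800,600),interpolation=cv2.INTER_CUBIC))
```

```text
7.375 [0.47845488 0.01935953 0.03830451] [0.00065797 0.1307213 ] [ 0.08669048  1.40546667 -0.56074558]
```

View pics/c3.png

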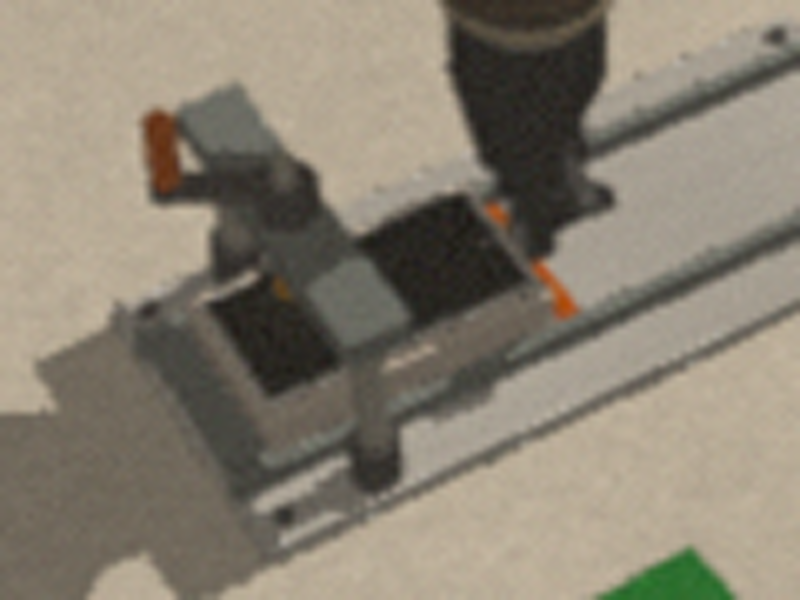

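The whole ridge now shows behind the caddy ((495,215) to (570,305)), so it's over. I'll nudge until the end stop is felt.

Request:
{"op": "jog_arm", "data": {"plan": [[0, -1, 0, 0, 0, 0, 0], [0, -2, 0, 0, 0, 0, 0], [0, -2, 0, 0, 0, 0, 0]]}}

```text
t: 7.8
tool_pos: [0.4784, 0.019, 0.0383]
ee_rot: [0.635, 0.773, 0.001, -0.001]
ft_force: [-1.6, 6.8, -0.3]
finger_gap: -0.0001
grip_force: 3.5
```

Request:
{"op": "jog_arm", "data": {"plan": [[0, -1, 0, 0, 0, 0, 0], [0, -1.5, 0, 0, 0, 0, 0], [0, -1.5, 0, 0, 0, 0, 0]]}}

```text
t: 8.18
tool_pos: [0.4784, 0.0189, 0.0383]
ee_rot: [0.634, 0.773, 0.001, -0.001]
ft_force: [-2.8, 11.1, -0.8]
finger_gap: 0.0002
grip_force: 5.9
```

Run:
```python
from h import *
o=arm.get_obs(); print(o["t"],o["tool_pos"],wj(o["tool_pos"]),o["ft_force"])
```

```text
8.175 [0.4783713  0.01892314 0.03833404] [0.00049123 0.13030945] [-2.84314328 11.12796724 -0.78727188]
```

The end stop is reached: the force rose to 11 N with no movement, and the finger face is at jig y of about 118 mm, so the caddy is home. I'll back off, lift, and take averaged frames for the foot, the peg and the home fit.

Request:
{"op": "jog_arm", "data": {"plan": [[0, 20, 0, 0, 0, 0, 0], [0, 50, 0, 0, 0, 0, 0], [0, 60, 0, -60, 0, 0, 0], [0, 60, 0, -120, 0, 0, 0], [0, 60, 0, -180, 0, 0, 0], [0, 60, 0, -240, 0, 0, 0], [0, 60, 0, -262, 0, 0, 0]]}}

```text
t: 9.05
tool_pos: [0.4687, 0.0752, 0.3041]
ee_rot: [0.635, 0.772, 0.002, 0.002]
ft_force: [0.2, 0.4, -1.1]
finger_gap: 0.0002
grip_force: 0.0
```

```bash
cat >> h.py <<'E'
def avg(n,k=6): return np.mean([arm.grab_frame(n)[:,:,::-1].astype(np.float32) for _ in range(k)],0)
def orange(im,roi):
    x0,x1,y0,y1=roi; hsv=cv2.cvtColor(np.clip(im,0,255).astype(np.uint8),cv2.COLOR_BGR2HSV); m=cv2.inRange(hsv,(3,130,80),(16,255,255)); m2=np.zeros_like(m); m2[y0:y1,x0:x1]=m[y0:y1,x0:x1]
    N,L,S,C=cv2.connectedComponentsWithStats(m2); i=1+np.argmax(S[1:,4]); return C[i],S[i]
E
python3 - <<'E'
from h import *
s=avg("scene"); t=avg("top",3); np.save("s4.npy",s)
cv2.imwrite("pics/s4.png",s); cv2.imwrite("pics/t4.png",t)
for n,im,roi in(("scene",s,(245,285,185,215)),("top",t,(340,410,160,230))):
    try:
        c,S=orange(im,roi); print(n,c,S,plane(n,[c],.168))
    except Exception as e: print(n,e)
ax=[*O]; nr=O+.022*np.array([.98,-.198]); fr=O-.022*np.array([.98,-.198])
for z in(.046,.06,.07,.08,.09,.1,.108,.116): print(z,proj("scene",[[*O,z],[*nr,z],[*fr,z]]).round(1).tolist())
print("peg z sweep",[ (z,proj("scene",[[.4855,-.160,z]]).round(1).tolist()) for z in(.144,.164,.184,.192)])
s0=cv2.imread("pics/scene0.png").astype(np.float32)
A=[cv2.resize(np.clip(i[190:245,255:310]*1.8,0,255).astype(np.uint8),(400,400),interpolation=cv2.INTER_CUBIC) for i in(s0,s)]
cv2.imwrite("pics/c4.png",np.hstack(A)); o=arm.get_obs(); print(o["t"],o["tool_pos"])
E
```

```text
scene [263.95348837 202.37209302] [262 197   5  12  43] [[ 0.48572335 -0.16071541  0.168     ]]
top [392.44 197.84] [390 195   6   7  25] [[ 0.48765435 -0.16048416  0.168     ]]
0.046 [[284.7, 228.0], [285.3, 233.2], [284.2, 222.9]]
0.06 [[284.4, 225.2], [285.0, 230.4], [283.9, 220.0]]
0.07 [[284.2, 223.1], [284.7, 228.4], [283.6, 218.0]]
0.08 [[284.0, 221.1], [284.5, 226.3], [283.4, 215.9]]
0.09 [[283.7, 219.0], [284.3, 224.2], [283.2, 213.9]]
0.1 [[283.5, 216.9], [284.1, 222.1], [283.0, 211.8]]
0.108 [[283.3, 215.2], [283.9, 220.5], [282.8, 210.1]]
0.116 [[283.1, 213.5], [283.7, 218.8], [282.6, 208.4]]
peg z sweep [(0.144, [[265.0, 207.6]]), (0.164, [[264.3, 203.2]]), (0.184, [[263.6, 198.6]]), (0.192, [[263.3, 196.8]])]
9.5 [0.46703577 0.07481489 0.29927938][ WARN:0@10.010] global loadsave.cpp:1063 imwrite_ Unsupported depth image for selected encoder is fallbacked to CV_8U.
```

View pics/c4.png

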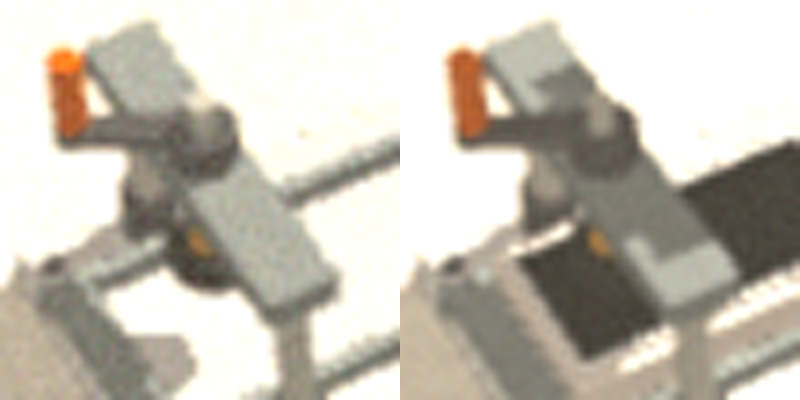

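The left crop (at the start) shows the foot disc under the beam, its lower rim at about (215,290), which is scene (284.6,229.5). The right crop shows the caddy home under it and the peg at scene (264,202). I'll get the foot height by a sub-pixel edge measurement in the start picture.

Run:
```python
from h import *
s0=cv2.cvtColor(cv2.imread("pics/scene0.png"),cv2.COLOR_BGR2GRAY).astype(float)
print(s0[222:238,280:291].astype(int))
yaw=np.radians(11.3); yv=np.array([-np.sin(yaw),np.cos(yaw)])
Os=np.array([.4764,.0163])-.13*yv; print("O scene",Os,"O mid",O)
th=np.linspace(0,2*np.pi,721)
for c in range(280,290):
    p=s0[224:237,c]; lo=p[:5].min(); hi=np.median(p[8:]); k=int(np.argmin(p[:6])); m=(lo+hi)/2
    j=next((i for i in range(k,12) if p[i]<m<=p[i+1]),None)
    if j is None: continue
    r=224+j+(m-p[j])/(p[j+1]-p[j]); out=[]
    for OO in(Os,O):
        zs=np.arange(.045,.10,.001); rows=[]
        for z in zs:
            q=proj("scene",np.c_[OO[0]+.022*np.cos(th),OO[1]+.022*np.sin(th),np.full(721,z)]); near=q[abs(q[:,0]-c)<.4]; rows.append(near[:,1].max() if len(near) else np.nan)
        out.append(round(float(np.interp(-r,-np.array(rows),zs)),4))
    print(c,round(r,2),out)
```

```text
[[ 48  62  64  65  72  94  97 101  99 104  97]
 [ 42  65  69  64  64  76  96  97 100 103 103]
 [ 45  50  64  66  60  69  85  97 102 100  99]
 [ 38  42  43  48  46  59  68  89 100 103 103]
 [ 40  36  47  45  50  57  58  78  91  96 101]
 [ 38  43  41  41  46  48  53  67  84  99  99]
 [ 55  39  44  34  36  42  50  55  68  88  98]
 [107  79  62  57  54  56  69  76  68  69  91]
 [150 139 118 109 100 104 126 132  96  67  76]
 [158 154 154 153 154 156 155 155 131  91  71]
 [155 156 155 155 158 158 156 155 153 132  87]
 [155 155 156 156 153 158 156 157 155 150 109]
 [155 157 154 159 152 153 154 155 155 153 131]
 [153 156 152 155 154 153 155 152 154 153 154]
 [129 149 154 151 155 155 157 155 150 149 153]
 [103 139 156 153 153 154 153 150 152 154 155]]
O scene [ 0.501873   -0.11117991] O mid [ 0.5032 -0.109 ]
280 228.8 [0.0654, 0.0644]
281 229.28 [0.0643, 0.0639]
282 229.63 [0.0632, 0.0633]
283 229.72 [0.0629, 0.0635]
284 229.89 [0.062, 0.0627]
285 229.89 [0.0615, 0.0626]
286 229.6 [0.0618, 0.0633]
287 229.52 [0.0605, 0.0625]
288 230.43 [0.0538, 0.0563]
289 231.68 [0.045, 0.0479]
```

The foot's underside starts at z of about 63 mm and the glass is at 46 mm, so touch should come about 1.06 turns from the start (q0 is about 119°). I'll go behind the peg (its counter-clockwise side), with the tips at z of about 0.16.

Request:
{"op": "jog_arm", "data": {"plan": [[0, -50, 2, 0, 0, 0, 0], [0, -100, 3, 0, 0, 0, 0], [0, -150, 5, 0, 0, 0, 0], [0, -200, 6, 0, 0, 0, 0], [0, -242, 7, 0, 0, 0, 0], [0, -242, 7, 50, 0, 0, 0], [0, -242, 7, 90, 0, 0, 0], [0, -242, 7, 115, 0, 0, 0], [0, -242, 7, 125, 0, 0, 0], [0, -242, 7, 125, 0, 0, 0]]}}

```text
t: 10.75
tool_pos: [0.521, -0.1609, 0.175]
ee_rot: [0.635, 0.772, -0.0, -0.001]
ft_force: [-0.5, 0.4, 0.4]
finger_gap: -0.0
grip_force: 0.0
```

```bash
cat >> h.py <<'E'
def fing():
    o=arm.get_obs(); p=o["tool_pos"]-np.array([*O,0]); f=o["ft_force"]; phi=np.degrees(np.arctan2(p[1],p[0]))
    tau=-(p[0]*f[1]-p[1]*f[0])  # torque about axis by outside on tool: positive = resisting clockwise push => sign below
    return dict(t=o["t"],r=round(np.hypot(p[0],p[1]),4),phi=round(phi,1),z=round(o["tool_pos"][2],4),f=np.round(f,2).tolist(),tau=round(-tau,3))
def arc(ph0,ph1,n,r=.055):  # rows from current pose, tool axes, phi deg continuous decreasing
    o=arm.get_obs(); M=R.from_quat(o["ee_rot"]).inv(); out=[]
    for ph in np.linspace(ph0,ph1,n+1)[1:]:
        a=np.radians(ph); w=np.array([O[0]+r*np.cos(a),O[1]+r*np.sin(a),.174]); out.append((M.apply(w-o["tool_pos"])*1000).round(0).astype(int).tolist())
    return out
E
python3 - <<'E'
from h import *
print(fing(),yawerr()); print(arc(-72,-132,6))
E
```

```text
{'t': 10.75, 'r': np.float64(0.0549), 'phi': np.float64(-71.1), 'z': np.float64(0.175), 'f': [-0.47, 0.41, 0.41], 'tau': np.float64(-0.017)} (np.float64(101.15472884281915), array([-0.001,  0.   , -1.   ]))
[[-1, -10, 1], [1, -20, 1], [4, -29, 1], [8, -37, 1], [14, -45, 1], [21, -51, 1]]
```

Request:
{"op": "jog_arm", "data": {"plan": [[0, -1, -10, 1, 0, 0, 0], [0, 1, -20, 1, 0, 0, 0], [0, 4, -29, 1, 0, 0, 0], [0, 8, -37, 1, 0, 0, 0], [0, 14, -45, 1, 0, 0, 0], [0, 21, -51, 1, 0, 0, 0], [0, 21, -51, 1, 0, 0, 0]]}}

```text
t: 11.62
tool_pos: [0.4659, -0.1498, 0.1742]
ee_rot: [0.635, 0.773, -0.001, -0.001]
ft_force: [-0.5, 0.3, 0.1]
finger_gap: -0.0001
grip_force: 0.0
```

```bash
cat >> h.py <<'E'
def peg(k=3,show=True):
    s=avg("scene",k); out=[]
    hsv=cv2.cvtColor(np.clip(s,0,255).astype(np.uint8),cv2.COLOR_BGR2HSV); m=cv2.inRange(hsv,(3,120,60),(16,255,255))
    N,L,S,C=cv2.connectedComponentsWithStats(m)
    for i in range(1,N):
        if S[i,4]>8 and 245<C[i][0]<312 and 170<C[i][1]<222:
            p=plane("scene",[C[i]],.1665)[0]; d=p[:2]-O; out.append((C[i].round(1).tolist(),int(S[i,4]),round(np.hypot(*d),4),round(np.degrees(np.arctan2(d[1],d[0])),1)))
    return s,out
E
python3 - <<'E'
from h import *
print(fing()); s,o=peg(); print(o); print(arc(-132,-312,9)); t=avg("top",1)
A=[cv2.resize(np.clip(i*1.5,0,255).astype(np.uint8),(400,400),interpolation=cv2.INTER_CUBIC) for i in(s[170:240,245:315],t[160:240,340:420])]
cv2.imwrite("pics/c5.png",np.hstack(A))
E
```

```text
{'t': 11.625, 'r': np.float64(0.0553), 'phi': np.float64(-132.4), 'z': np.float64(0.1742), 'f': [-0.55, 0.29, 0.06], 'tau': np.float64(-0.033)}
[([270.9, 196.4], 19, np.float64(0.044), np.float64(-145.2))]
[[18, -9, 0], [36, -11, 0], [55, -7, 0], [71, 4, 0], [83, 19, 0], [88, 37, 0], [87, 56, 0], [80, 74, 0], [66, 88, 0]]
```

View pics/c5.png

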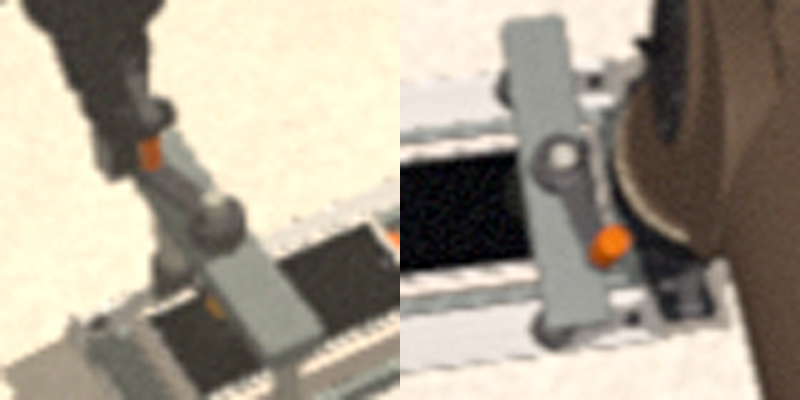

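The finger has turned the peg clockwise: the peg is at crop-left (150,152) and crop-right (608,247), with the gripper behind it. I'll continue the sweep.

Request:
{"op": "jog_arm", "data": {"plan": [[0, 18, -9, 0, 0, 0, 0], [0, 36, -11, 0, 0, 0, 0], [0, 55, -7, 0, 0, 0, 0], [0, 71, 4, 0, 0, 0, 0], [0, 83, 19, 0, 0, 0, 0], [0, 88, 37, 0, 0, 0, 0], [0, 87, 56, 0, 0, 0, 0], [0, 80, 74, 0, 0, 0, 0], [0, 66, 88, 0, 0, 0, 0]]}}

```text
t: 12.95
tool_pos: [0.5403, -0.0671, 0.1737]
ee_rot: [0.634, 0.773, -0.001, -0.001]
ft_force: [-3.3, 1.3, -0.3]
finger_gap: 0.0003
grip_force: 1.3
```

```bash
cat >> h.py <<'E'
def pegtop():
    t=avg("top",2); hsv=cv2.cvtColor(np.clip(t,0,255).astype(np.uint8),cv2.COLOR_BGR2HSV); m=cv2.inRange(hsv,(3,120,60),(16,255,255))
    N,L,S,C=cv2.connectedComponentsWithStats(m); out=[]
    for i in range(1,N):
        if S[i,4]>5 and 335<C[i][0]<410 and 150<C[i][1]<240:
            d=plane("top",[C[i]],.180)[0][:2]-O; out.append((C[i].round(1).tolist(),int(S[i,4]),round(np.hypot(*d),4),round(np.degrees(np.arctan2(d[1],d[0])),1)))
    return out
E
python3 - <<'E'
from h import *
print(fing()); s,o=peg(); print(o,pegtop()); print(arc(-312,-412,10)); cv2.imwrite("pics/s6.png",np.clip(s,0,255).astype(np.uint8))
E
```

```text
{'t': 12.95, 'r': np.float64(0.056), 'phi': np.float64(48.5), 'z': np.float64(0.1737), 'f': [-3.34, 1.35, -0.26], 'tau': np.float64(0.19)}
[([294.0, 212.4], 61, np.float64(0.0565), np.float64(23.6))] []
[[-9, 5, 0], [-17, 8, 0], [-27, 10, 0], [-36, 10, 0], [-46, 9, 0], [-55, 6, 0], [-63, 2, 0], [-71, -4, 0], [-77, -12, 0], [-82, -20, 0]]
```

Request:
{"op": "jog_arm", "data": {"plan": [[0, -9, 5, 0, 0, 0, 0], [0, -17, 8, 0, 0, 0, 0], [0, -27, 10, 0, 0, 0, 0], [0, -36, 10, 0, 0, 0, 0], [0, -46, 9, 0, 0, 0, 0], [0, -55, 6, 0, 0, 0, 0], [0, -63, 2, 0, 0, 0, 0], [0, -71, -4, 0, 0, 0, 0], [0, -77, -12, 0, 0, 0, 0], [0, -82, -20, 0, 0, 0, 0]]}}

```text
t: 14.45
tool_pos: [0.5371, -0.1539, 0.1747]
ee_rot: [0.635, 0.772, 0.0, 0.001]
ft_force: [1.3, 1.8, -0.4]
finger_gap: -0.0001
grip_force: 1.0
```

```bash
cat >> h.py <<'E'
def brass(s):  # yellow-brown patch of the foot's stem below the beam
    hsv=cv2.cvtColor(np.clip(s,0,255).astype(np.uint8),cv2.COLOR_BGR2HSV)[214:236,274:296]; w=np.where((hsv[...,0]>8)&(hsv[...,0]<28)&(hsv[...,1]>90)&(hsv[...,2]>40),1.,0); yy,xx=np.mgrid[214:236,274:296]
    return (int(w.sum()),round((w*xx).sum()/max(w.sum(),1),2),round((w*yy).sum()/max(w.sum(),1),2))
E
python3 - <<'E'
from h import *
for f in("scene0","s4","s6"): print(f,brass(cv2.imread(f"pics/{f}.png").astype(np.float32)))
print(fing()); s,o=peg(); print(o,pegtop(),brass(s)); cv2.imwrite("pics/s7.png",np.clip(s,0,255).astype(np.uint8))
a=arc(-412,-472,6); print(a)
E
```

```text
scene0 (10, np.float64(282.0), np.float64(223.5))
s4 (7, np.float64(281.71), np.float64(223.14))
s6 (33, np.float64(289.45), np.float64(219.24))
{'t': 14.45, 'r': np.float64(0.0563), 'phi': np.float64(-53.0), 'z': np.float64(0.1747), 'f': [1.3, 1.83, -0.39], 'tau': np.float64(0.12)}
[([264.5, 211.1], 11, np.float64(0.0612), np.float64(-74.4))] [([390.6, 189.6], 11, np.float64(0.0441), np.float64(-85.4))] (15, np.float64(283.2), np.float64(226.27))
[[-3, -8, 0], [-5, -18, 0], [-5, -27, 0], [-4, -37, 0], [-1, -46, 0], [4, -54, 0]]
```

```bash
cat > m.py <<'E'
from h import *
import sys
s,o=peg(4); print(fing()); print(o,pegtop(),brass(s)); np.save(sys.argv[1],s)
E
echo ok
```

```text
ok
```

Request:
{"op": "jog_arm", "data": {"plan": [[0, -3, -8, 0, 0, 0, 0], [0, -5, -18, 0, 0, 0, 0]]}}

```text
t: 14.95
tool_pos: [0.5201, -0.1609, 0.1743]
ee_rot: [0.635, 0.773, 0.0, 0.0]
ft_force: [2.6, 2.0, 0.1]
finger_gap: 0.0001
grip_force: 1.4
```

```bash
python3 m.py a1.npy
```

```text
{'t': 15.15, 'r': np.float64(0.0554), 'phi': np.float64(-72.9), 'z': np.float64(0.1743), 'f': [-0.85, -0.84, 0.03], 'tau': np.float64(-0.059)}
[] [([391.9, 195.0], 32, np.float64(0.0489), np.float64(-102.6))] (16, np.float64(283.19), np.float64(226.38))
```

Request:
{"op": "jog_arm", "data": {"plan": [[0, 0, -9, 0, 0, 0, 0], [0, 1, -19, 0, 0, 0, 0]]}}

```text
t: 15.5
tool_pos: [0.5013, -0.1635, 0.1744]
ee_rot: [0.635, 0.773, 0.001, 0.0]
ft_force: [3.4, 0.3, -0.0]
finger_gap: 0.0002
grip_force: 1.2
```

```bash
python3 m.py a2.npy
```

```text
{'t': 15.7, 'r': np.float64(0.0556), 'phi': np.float64(-92.8), 'z': np.float64(0.1743), 'f': [0.04, -0.23, -0.14], 'tau': np.float64(0.003)}
[] [([390.7, 200.5], 49, np.float64(0.0519), np.float64(-119.4))] (16, np.float64(283.19), np.float64(226.38))
```

Request:
{"op": "jog_arm", "data": {"plan": [[0, 3, -9, 0, 0, 0, 0], [0, 8, -17, 0, 0, 0, 0]]}}

```text
t: 16.05
tool_pos: [0.4827, -0.1595, 0.1743]
ee_rot: [0.635, 0.772, 0.0, 0.0]
ft_force: [1.5, -2.1, -0.1]
finger_gap: -0.0001
grip_force: 0.8
```

```bash
python3 m.py a3.npy; python3 -c "
from h import *
print(arc(-472,-552,8))"
```

```text
{'t': 16.25, 'r': np.float64(0.0544), 'phi': np.float64(-112.4), 'z': np.float64(0.1743), 'f': [-0.15, 0.29, 0.28], 'tau': np.float64(-0.014)}
[] [([387.3, 204.9], 57, np.float64(0.0527), np.float64(-136.0))] (18, np.float64(283.22), np.float64(226.5))
[[5, -8, 0], [12, -14, 0], [21, -19, 0], [30, -23, 0], [39, -25, 0], [48, -25, 0], [58, -24, 0], [67, -21, 0]]
```

Run:
```python
from h import *
L=[("scene0",cv2.imread("pics/scene0.png").astype(np.float32)),("s4",np.load("s4.npy")),("s7",cv2.imread("pics/s7.png").astype(np.float32))]+[(f"a{i}",np.load(f"a{i}.npy")) for i in(1,2,3)]
for n,s in L:
    d=(s[...,2]-s[...,0])[216:234,280:287]; p=d.mean(1); print(n,p.round(0).astype(int).tolist())
    w=d.copy(); w[w<12]=0
    pk=p.max(); k=int(p.argmax()); base=np.median(p[-4:]); m=(pk+base)/2
    j=next(i for i in range(k,17) if p[i]>m>=p[i+1]); print("  lower edge",round(216+j+(p[j]-m)/(p[j]-p[j+1]),2),"peak",pk.round(0))
```

```text
scene0 [9, 9, 9, 8, 9, 12, 18, 21, 21, 13, 7, 8, 11, 10, 17, 21, 21, 20]
  lower edge 232.4 peak 21.0
s4 [8, 8, 8, 8, 9, 11, 19, 23, 21, 12, 8, 9, 9, 8, 8, 9, 8, 8]
  lower edge 224.62 peak 23.0
s7 [8, 9, 8, 8, 9, 8, 8, 8, 14, 30, 33, 30, 14, 9, 9, 9, 9, 9]
  lower edge 227.57 peak 33.0
a1 [8, 9, 8, 9, 9, 8, 8, 8, 12, 27, 35, 34, 17, 9, 8, 9, 8, 9]
  lower edge 227.72 peak 35.0
a2 [8, 9, 9, 8, 9, 8, 8, 8, 13, 27, 36, 34, 24, 9, 8, 10, 9, 7]
  lower edge 228.1 peak 36.0
a3 [9, 8, 9, 9, 9, 8, 8, 8, 10, 22, 35, 37, 30, 11, 9, 9, 9, 8]
  lower edge 228.34 peak 37.0
```

```bash
cat > m.py <<'E'
from h import *
import sys
print(fing()); s=avg("scene",4); np.save(sys.argv[1],s)
p=(s[...,2]-s[...,0])[216:234,280:287].mean(1); k=int(p.argmax()); m=(34+9)/2
j=next(i for i in range(k,17) if p[i]>m>=p[i+1]); print("edge",round(216+j+(p[j]-m)/(p[j]-p[j+1]),2),p[7:15].round(0).astype(int).tolist(),pegtop())
E
echo
```

```text
(no output)
```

Request:
{"op": "jog_arm", "data": {"plan": [[0, 5, -8, 0, 0, 0, 0], [0, 12, -14, 0, 0, 0, 0]]}}

```text
t: 16.6
tool_pos: [0.4669, -0.1502, 0.1744]
ee_rot: [0.635, 0.772, 0.0, 0.0]
ft_force: [2.6, -0.9, 0.1]
finger_gap: -0.0
grip_force: 1.1
```

```bash
python3 m.py a4.npy
```

```text
{'t': 16.6, 'r': np.float64(0.0549), 'phi': np.float64(-131.4), 'z': np.float64(0.1744), 'f': [2.63, -0.9, 0.15], 'tau': np.float64(0.141)}
edge 228.49 [7, 10, 20, 36, 39, 32, 11, 8] [([381.6, 208.5], 53, np.float64(0.0535), np.float64(-155.2))]
```

Request:
{"op": "jog_arm", "data": {"plan": [[0, 9, -5, 0, 0, 0, 0], [0, 18, -9, 0, 0, 0, 0]]}}

```text
t: 17.15
tool_pos: [0.4545, -0.1341, 0.1743]
ee_rot: [0.635, 0.772, 0.0, 0.0]
ft_force: [1.8, -1.5, -1.3]
finger_gap: 0.0001
grip_force: 1.2
```

```bash
python3 m.py a5.npy
```

```text
{'t': 17.15, 'r': np.float64(0.0547), 'phi': np.float64(-152.7), 'z': np.float64(0.1743), 'f': [1.8, -1.48, -1.31], 'tau': np.float64(0.117)}
edge 228.49 [7, 10, 18, 35, 40, 32, 11, 8] [([374.4, 210.2], 50, np.float64(0.0545), np.float64(-176.0))]
```

Request:
{"op": "jog_arm", "data": {"plan": [[0, 9, -2, 0, 0, 0, 0], [0, 18, -2, 0, 0, 0, 0]]}}

```text
t: 17.7
tool_pos: [0.4496, -0.1169, 0.1745]
ee_rot: [0.635, 0.772, 0.0, 0.001]
ft_force: [4.2, -3.8, -0.2]
finger_gap: -0.0001
grip_force: 1.8
```

```bash
python3 m.py a6.npy
```

```text
{'t': 17.7, 'r': np.float64(0.0542), 'phi': np.float64(-171.6), 'z': np.float64(0.1745), 'f': [4.17, -3.79, -0.21], 'tau': np.float64(0.236)}
edge 228.5 [7, 8, 14, 31, 38, 32, 11, 9] [([366.8, 209.8], 38, np.float64(0.057), np.float64(163.7))]
```

Request:
{"op": "jog_arm", "data": {"plan": [[0, 10, 1, 0, 0, 0, 0], [0, 19, 4, 0, 0, 0, 0]]}}

```text
t: 18.25
tool_pos: [0.4499, -0.0978, 0.1745]
ee_rot: [0.636, 0.772, 0.0, 0.001]
ft_force: [1.4, -3.2, 0.8]
finger_gap: -0.0004
grip_force: 1.6
```

```bash
python3 m.py a7.npy; python3 -c "
from h import *
print(arc(-552,-652,10))"
```

```text
{'t': 18.25, 'r': np.float64(0.0544), 'phi': np.float64(168.1), 'z': np.float64(0.1745), 'f': [1.41, -3.22, 0.85], 'tau': np.float64(0.156)}
edge 228.46 [7, 8, 14, 28, 37, 31, 11, 9] [([358.4, 207.5], 19, np.float64(0.063), np.float64(142.7))]
[[8, 5, 0], [16, 11, 0], [22, 18, 0], [27, 26, 0], [31, 35, 0], [33, 44, 0], [33, 54, 0], [32, 63, 0], [29, 72, 0], [24, 81, 0]]
```

The foot's brass stem moved down steadily and then stopped at row 228.49 from step a4 on. Touch was therefore just after a3, with the peg at about -500° world (1.09 turns from the start, against 1.06 predicted). Half a turn more puts the peg at about -680°, which is +40° world. I'll wind on and measure the peg there.

Request:
{"op": "jog_arm", "data": {"plan": [[0, 8, 5, 0, 0, 0, 0], [0, 16, 11, 0, 0, 0, 0], [0, 22, 18, 0, 0, 0, 0], [0, 27, 26, 0, 0, 0, 0], [0, 31, 35, 0, 0, 0, 0], [0, 33, 44, 0, 0, 0, 0], [0, 33, 54, 0, 0, 0, 0], [0, 32, 63, 0, 0, 0, 0], [0, 31, 68, 0, 0, 0, 0], [0, 31, 68, 0, 0, 0, 0]]}}

```text
t: 19.8
tool_pos: [0.5092, -0.0544, 0.1735]
ee_rot: [0.636, 0.772, -0.001, -0.001]
ft_force: [-2.5, -1.1, -1.3]
finger_gap: -0.0002
grip_force: 1.3
```

```bash
python3 m.py a8.npy; python3 -c "
from h import *
s,o=peg(3); print(o); print(arc(fing()['phi'],fing()['phi']-12,3))"
```

```text
{'t': 19.8, 'r': np.float64(0.055), 'phi': np.float64(83.8), 'z': np.float64(0.1735), 'f': [-2.5, -1.13, -1.29], 'tau': np.float64(0.13)}
edge 228.52 [7, 7, 7, 16, 35, 33, 11, 8] []
[([299.5, 204.7], 52, np.float64(0.0548), np.float64(59.9))]
[[-2, 3, 0], [-4, 7, 0], [-5, 10, 0]]
```

Request:
{"op": "jog_arm", "data": {"plan": [[0, -2, 5, 0, 0, 0, 0], [0, -5, 10, 0, 0, 0, 0], [0, -8, 15, 0, 0, 0, 0], [0, -9, 17, 0, 0, 0, 0], [0, -9, 17, 0, 0, 0, 0]]}}

```text
t: 20.88
tool_pos: [0.5294, -0.0597, 0.1745]
ee_rot: [0.635, 0.772, 0.0, 0.0]
ft_force: [0.2, 1.3, -0.5]
finger_gap: 0.0001
grip_force: 0.8
```

```bash
python3 m.py a9.npy; python3 -c "
from h import *
s,o=peg(4); print(o)"
```

```text
{'t': 20.875, 'r': np.float64(0.0558), 'phi': np.float64(62.0), 'z': np.float64(0.1745), 'f': [0.21, 1.25, -0.45], 'tau': np.float64(0.022)}
edge 228.49 [7, 8, 8, 14, 32, 33, 10, 8] []
[([297.3, 209.0], 57, np.float64(0.0552), np.float64(40.5))]
```

The peg is at 40.5°, as wanted. I'll back off counter-clockwise, lift away and check.

Request:
{"op": "jog_arm", "data": {"plan": [[0, 5, -10, 0, 0, 0, 0], [0, 12, -18, 0, 0, 0, 0], [0, 12, -18, -40, 0, 0, 0], [0, 12, -18, -90, 0, 0, 0], [0, 12, -18, -125, 0, 0, 0], [0, 60, -60, -125, 0, 0, 0], [0, 100, -100, -125, 0, 0, 0], [0, 140, -130, -125, 0, 0, 0], [0, 140, -130, -125, 0, 0, 0]]}}

```text
t: 22.5
tool_pos: [0.3711, 0.0547, 0.2994]
ee_rot: [0.633, 0.774, -0.001, 0.001]
ft_force: [0.4, -0.6, 0.4]
finger_gap: 0.0002
grip_force: 0.0
```

```bash
python3 m.py a10.npy
python3 - <<'E'
from h import *
s,o=peg(3); print(o); t=avg("top",2); o=arm.get_obs(); print(o["t"],o["ft_force"],o["tool_pos"])
A=[cv2.resize(np.clip(s[165:265,230:360],0,255).astype(np.uint8),(400,308)),cv2.resize(np.clip(t[120:270,240:500],0,255).astype(np.uint8),(400,231))]
cv2.imwrite("pics/c6.png",cv2.resize(np.vstack(A),(445,600)))
E
```

```text
{'t': 22.5, 'r': np.float64(0.2104), 'phi': np.float64(128.9), 'z': np.float64(0.2994), 'f': [0.36, -0.6, 0.39], 'tau': np.float64(0.02)}
edge 228.45 [8, 7, 8, 14, 31, 31, 10, 8] [([360.4, 173.8], 41, np.float64(0.0554), np.float64(42.7))]
[([297.2, 209.0], 56, np.float64(0.0549), np.float64(40.4))]
23.05 [-0.34567813 -1.03796157 -0.42589614] [0.37424352 0.0524146  0.29913325]
```

View pics/c6.png

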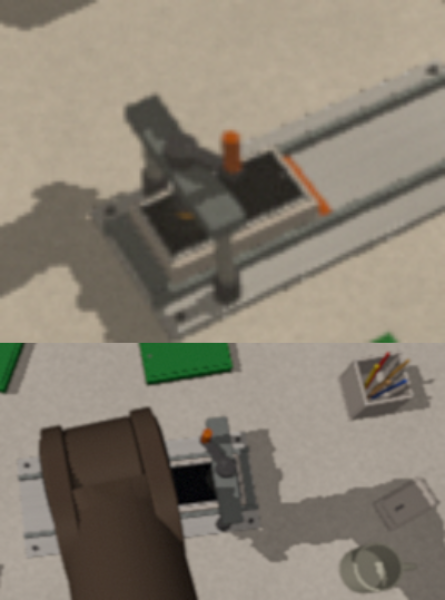

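The caddy sits flat behind the whole ridge ((290,155) to (325,210)) under the bridge, and the peg (230,150) stays at about 41°. The gripper is clear, and the mug, pen cup and mouse haven't moved. I'm handing the job in.

```bash
python3 -c "
from plant import arm
print(arm.job_done())"
```

```text
the job is handed in; nothing more can be done
None
```

I pushed the caddy home against the end stop, wound the crank about half a turn past the touch seen in the images, left the arm clear of everything, and handed the job in at about 23 s; the hand-in gave no verdict.

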